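Check a screw cap on the cap torque gauge and sort it

ROBOT

A 7-joint arm with a two-finger parallel gripper is mounted at the origin on a cart in front of the work surface, level with it; the furniture and walls round the work are solid. World frame = base frame: x ahead of the robot, y to its left, z up, the work surface at z = 0. Lengths are in m, angles in rad, forces in N, time in s.
With the tool pointing down it reaches from about 0.425 to 0.8 m from the base axis. Payload 8.3 kg.
Tool frame: the origin (TCP) lies on the centre line of the jaws, within the pads' length; the fingertips stand robot.tips_ahead ahead of it and the grasp point (between the pads) lies 2 mm behind it (robot.tips_ahead is the distance from the TCP to the fingertips, in m); z points along the fingers, y is the line along which they close (so a half turn about z gives the same grasp; the last joint's range is limited). The gripper opens to 85 mm and grips with 20 to 120 N. Pads are 22 mm wide; open, the fingers measure 114 mm over their backs; the gripper's body (76 mm by 85 mm) begins 54 mm behind the grasp point. The pads swing forward as they close: fully open they stand 13 mm farther back than shut.
Start: joints at [-1.396, 0.383, 0.016, 1.37, -0.006, 1.388, -0.046], TCP at [0.147, 0.607, 0.248] pointing down, gripper open.
Joint ranges: [-2.95, 2.95], [-0.25, 2.06], [-1.52, 1.56], [0.18, 2.33], [-1.44, 4.58], [0.02, 2.06], [-3.01, 3.01]. Speed limits (rad/s): [2.39, 2.39, 3.01, 3.01, 3.14, 3.14, 3.14].

INTERFACE

Orientations are given as a unit quaternion [w, x, y, z].
In Python, from cell import robot gives the robot as it stands. The module is installed in compiled form; this text tells all that it offers.
- The arm moves only by the shell command python3 -m jog 'ROWS' [OPENING] [FORCE]. ROWS is JSON, a list of rows, each a list of 2 entries, a list of its own where there are three numbers: the shift along the tool's x, y, z each as a share of 0.4 m, from -1 to 1, then the turn, a rotation vector about the tool's x, y, z each as a share of 60 degrees, from -1 to 1. In form: [[[dx, dy, dz], [wx, wy, wz]], ...]. A call has 1 to 8 rows; each row is the pose to reach, as a shift and turn from the pose commanded when the call began, along the tool's axes at that moment; what a row does not reach only later rows make up. A row lasts 1/8 s, in which the tool goes at most 62.5 mm and 10.7 degrees, less where a joint would pass 70% of its speed; a pose out of reach is approached as far as the arm can. A call with a number of a shift or a turn outside -1 to 1 is refused whole. A call with a gripper value outside its range is refused whole. OPENING is the opening, from 0 (shut) to 1 (fully open), set as the call begins (- or left out, the last holds). The fingers move at their own pace and stop on an object; FORCE is the grip in N (left out, the last holds). Time passes only in rows, so rows that repeat a pose let the fingers close. It gives the time, the measured TCP pose, the force, the opening and the grip force at its end, in the units of the state.
- robot.get_obs(): the state, without advancing time (a new reading comes with each control period).
- robot.capture(name): name is "side" or "top"; returns the picture (384x512x3 uint8, red, green, blue); there is no depth.
- robot.camera_info(name): a dict with "vertical_fov" (degrees; the focal length in pixels is half the picture's height over the tangent of half this angle, whatever the lens; pixels are square), "cx", "cy" (the principal point, pixels), "D" ([k1, k2, p1, p2, k3] as OpenCV has them; the pictures are not rectified), "rvec" (rotation vector, rad) and "tvec" (3), from world to camera coordinates, as OpenCV has them. Camera axes: x right, y down, z forward; pixel columns grow to the right and rows downward; lengths in m; the calibration is good to about 2 mm. A picture is of the moment at which its call begins. camera_info takes no time and is no camera call.
- robot.job_done(): hands the job in; it is judged then, once.
The state is a dict: "time_s": time; "joint_positions": joint angles; "dq": joint speeds; "joint_torque": joint torques, N m; "tool_pos": TCP position; "eef_rot": TCP orientation; "force": force on the tool from outside, world axes, zero at the start; "moment": the same for the moment, N m; "finger_gap": finger opening in m; "grip_force": force on a finger pad.
Only numpy, scipy, OpenCV 4.12 (cv2) and the standard library are available. Lean on these libraries where they do the work, as an engineer would, in place of code of your own. Each camera call takes 0.05 s, during which the arm holds its last target. There are 200 camera calls.

TASK

Check the blue cap that stands on the white mat: put it on the threaded plug of the torque gauge and screw it down clockwise until it is tight and the red pointer stands in the green band, keeping the pointer there for a moment and never letting it reach the red band. Then unscrew the cap and set it upright in the green tray if it had turned fully home against the steel shoulder, or in the red tray if it came tight while still standing proud of it. Leave the cap on the grey mat and the glassware where they are.

Things in the scene. Friction and masses are not known exactly. Their poses are not given: they have to be found in the camera images.
- cap_1_mid (a point): One of two caps that look alike: blue ribbed screw cap, 50 mm across, 27 mm high, open side down. Point: on its axis (z up) half-way up, 13.5 mm above the rim. Three lugs inside, 2 mm above the rim, 2.4 mm thick, 5 mm wide, 120 degrees apart; its x axis points at one; white marks on top show them. About 45 g. Good or bad (too thick inside its top) cannot be seen.
- cap_2_mid (a point): The other of the two caps that look alike: blue ribbed screw cap, 50 mm across, 27 mm high, open side down. Point: on its axis (z up) half-way up, 13.5 mm above the rim. Three lugs inside, 2 mm above the rim, 2.4 mm thick, 5 mm wide, 120 degrees apart; its x axis points at one; white marks on top show them. About 45 g. Good or bad (too thick inside its top) cannot be seen.
- mat_white: White round mat, 80 mm across and 3 mm thick, fixed; the cap to check stands on it. Origin: centre of its underside.
- mat_grey: Grey round mat, 80 mm across and 3 mm thick, fixed; the other cap waits on it and stays there. Origin: centre of its underside.
- gauge: Cap torque gauge, fixed: round grey housing 124 mm across, 36 mm high, white dial on top, a steel threaded plug on a sprung upright spindle in the middle. Origin: centre of its underside; z up; the dial's scale lies on its -x side.
- gauge_shoulder (a point): On the spindle's axis, at the top of the steel shoulder (48 mm across) below the thread, 62 mm above the bench; axes as the housing's. The rim of a good cap meets it when fully home, tight 1.6 to 1.8 rad past a thread start; a bad cap comes tight 0.6 to 1.0 rad past it, its rim 3 mm above the shoulder. Turn back as far to free the cap.
- plug_top (a point): Top of the plug, 21 mm above the shoulder; core 34 mm across, tapered at the top. Oiled right-hand thread, 42 mm outside: clockwise from above screws down, 3.1 mm per rad. Three starts, at 0, 120 and 240 degrees from the housing's x axis (white marks on the shoulder's edge). A cap set on rests its lugs on the thread, rim 3 to 10 mm above the shoulder, and sinks as it turns.
- dial (a joint): Turn of the gauge's spindle, plug and red pointer, rad, clockwise from above: 0 at rest against a stop, sprung back with 1.2 N m per rad. Green band 0.25 to 0.60 rad (0.3 to 0.75 N m), red band from 0.60, end stop at 0.9. Turned counter-clockwise, the plug is held by the stop at 0.
- tray_green_floor (a point): Shallow green tray for good caps, 124 x 124 mm outside, walls 3 mm thick and 8 mm high in all, fixed. This point is the centre of its inner floor, 3 mm above the bench.
- tray_red_floor (a point): Shallow red tray for bad caps, the same in size, fixed. This point is the centre of its inner floor, 3 mm above the bench.
- beaker: Clear 50 ml beaker, 45 mm across and 56 mm high, bystander. Origin: centre of its underside.
- amber_bottle: Amber glass bottle with a black cap, 60 mm across and 122 mm high, bystander. Origin: centre of its underside.
- open_bottle: Clear solvent bottle without a cap, 92 mm across and 180 mm high, bystander. Origin: centre of its underside.
Things that resemble listed ones, but are neither listed nor needed, are in the scene too. Leave any black or orange look-alike of the part that bears cap_2_mid alone.

How it is judged:
By the outcome, as a careful person would: the job done as asked, in the order asked, and still so for the second after the job is handed in, with the robot touching nothing.
It also fails if it takes over 64 s, if anything falls off the work surface, if the arm or the gripper's body presses on something with over 40 N, if the wrist force passes 120 N, or if a joint passes its speed limit or range.

## Working session

There is one attempt and no reset: what is moved stays moved. The work goes in short steps, Python scripts to look and compute and a shell command to move; the robot and the scene stay as the last step left them, time stands still between calls to the robot, and variables do not carry over. Pictures are saved under pics/ and viewed, at most 10 in all, crops included, and the job is handed in when it is done.

```bash
mkdir -p pics; python3 - <<'E'
from cell import robot
import cv2
print(robot.get_obs(), robot.tips_ahead)
for n in("top","side"):
    im=robot.capture(n); cv2.imwrite(f"pics/{n}0.png",im[:,:,::-1]); print(n,robot.camera_info(n))
a=cv2.imread("pics/top0.png")
E
```

```text
{'time_s': 0.0, 'joint_positions': array([-1.3959053 ,  0.38424693,  0.01639392,  1.37116645, -0.00627575,
        1.38817075, -0.04647894]), 'dq': array([ 1.14988467e-04, -1.51067120e-04, -8.41536215e-04,  6.98222059e-05,
        3.33930126e-04, -1.22254249e-03,  2.29673179e-04]), 'joint_torque': array([-5.93565619e-04, -6.27594066e+01,  8.43984727e-01, -3.71816254e+01,
        1.65629218e-02,  1.42439775e-02,  8.51660246e-06]), 'tool_pos': array([0.14709708, 0.60696593, 0.24726794]), 'eef_rot': array([-8.21414026e-05,  1.18580461e-01,  9.92943972e-01, -9.67218723e-04]), 'force': array([0.10181393, 0.25609036, 0.56783907]), 'moment': array([ 0.01399439, -0.02617011, -0.06423173]), 'grip_force': 0.0, 'finger_gap': 0.08538728483105064} 0.017
top {'vertical_fov': 53.24611298227929, 'cx': 254.9276289327901, 'cy': 193.2791499665304, 'D': array([-0.00270005,  0.        ,  0.        ,  0.        ,  0.        ]), 'rvec': array([ 2.166713  , -2.1769433 ,  0.13960124]), 'tvec': array([-0.03037803,  0.64554201,  1.16189709])}
side {'vertical_fov': 42.186869629424216, 'cx': 256.3733116550278, 'cy': 197.6286336012762, 'D': array([0.0004188, 0.       , 0.       , 0.       , 0.       ]), 'rvec': array([ 0.95739934, -2.31294356,  1.18017954]), 'tvec': array([0.42907214, 0.30667774, 1.52116402])}
```

View pics/top0.png

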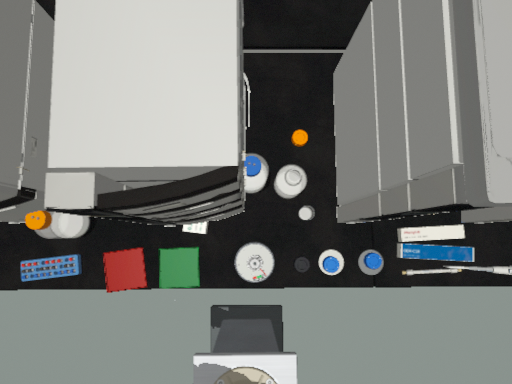

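View pics/side0.png

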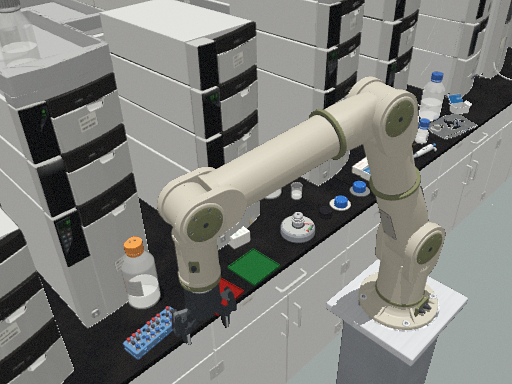

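```bash
cat > h.py <<'E'
import cv2,numpy as np
from cell import robot
def cam(n):
    c=robot.camera_info(n); f=192/np.tan(np.radians(c["vertical_fov"]/2))
    return np.array([[f,0,c["cx"]],[0,f,c["cy"]],[0,0,1]]),c["D"],c["rvec"],c["tvec"]
def cast(n,uv,z):
    K,D,r,t=cam(n); R=cv2.Rodrigues(r)[0]
    p=cv2.undistortPoints(np.array([[uv]],float),K,D)[0,0]; d=R.T@[p[0],p[1],1]; o=-R.T@t
    return o+d*(z-o[2])/d[2]
def proj(n,P): 
    K,D,r,t=cam(n); return cv2.projectPoints(np.array([P],float),r,t,K,D)[0][0,0]
def snap(n,name=None):
    im=robot.capture(n)[:,:,::-1].copy()
    if name: cv2.imwrite(f"pics/{name}.png",im)
    return im
E
cat > m.py <<'E'
from h import *
for n in("top","side"):
    im=cv2.imread(f"pics/{n}0.png"); hsv=cv2.cvtColor(im,cv2.COLOR_BGR2HSV)
    for col,lo,hi,z in(("blue",(100,150,80),(125,255,255),.03),("green",(50,120,50),(80,255,255),.003),("red",(0,180,60),(8,255,255),.003)):
        k,_,st,ce=cv2.connectedComponentsWithStats(cv2.inRange(hsv,lo,hi))
        for i in range(1,k):
            if st[i,4]>30: print(n,col,ce[i].round(1),st[i],cast(n,ce[i],z).round(4))
g=cv2.imread("pics/top0.png"); s=cv2.imread("pics/side0.png")
A=cv2.resize(g[235:291,230:390],None,fx=5,fy=5,interpolation=cv2.INTER_CUBIC)
B=cv2.resize(s[170:250,270:380],None,fx=4,fy=4,interpolation=cv2.INTER_CUBIC)
o=np.zeros((600,800,3),np.uint8); o[:280]=A; o[280:600,:440]=B; cv2.imwrite("pics/crop0.png",o)
E
python3 m.py
```

```text
top blue [252.4 165.4] [245 156  16  20 231] [ 0.7349 -0.0259  0.03  ]
top blue [438.5 252.2] [403 243  69  18 827] [ 0.459  -0.6048  0.03  ]
top blue [372.3 260.4] [364 253  17  16 208] [ 0.4353 -0.3963  0.03  ]
top blue [330.5 263.9] [323 257  16  15 182] [ 0.4254 -0.2659  0.03  ]
top green [178.8 267.3] [ 158  246   42   42 1636] [0.4162 0.2063 0.003 ]
top red [118.4 270.9] [103 247  44  45 856] [0.4065 0.3946 0.003 ]
side blue [436.4  76. ] [431  72  12   9  70] [ 0.7721 -1.6057  0.03  ]
side blue [454.8  98.8] [449  95  14   8  72] [ 0.5453 -1.3889  0.03  ]
side blue [423.8 123. ] [419 119  11  10  63] [ 0.5181 -1.0339  0.03  ]
side blue [358.8 186.4] [353 181  13  12 131] [ 0.4197 -0.3769  0.03  ]
side blue [340.6 201.2] [334 195  14  13 138] [ 0.4098 -0.2482  0.03  ]
side green [253.3 266.3] [ 227  248   53   38 1064] [0.4119 0.2115 0.003 ]
side red [230.1 287.5] [219 278  25  21 203] [0.3951 0.3296 0.003 ]
```

View pics/crop0.png

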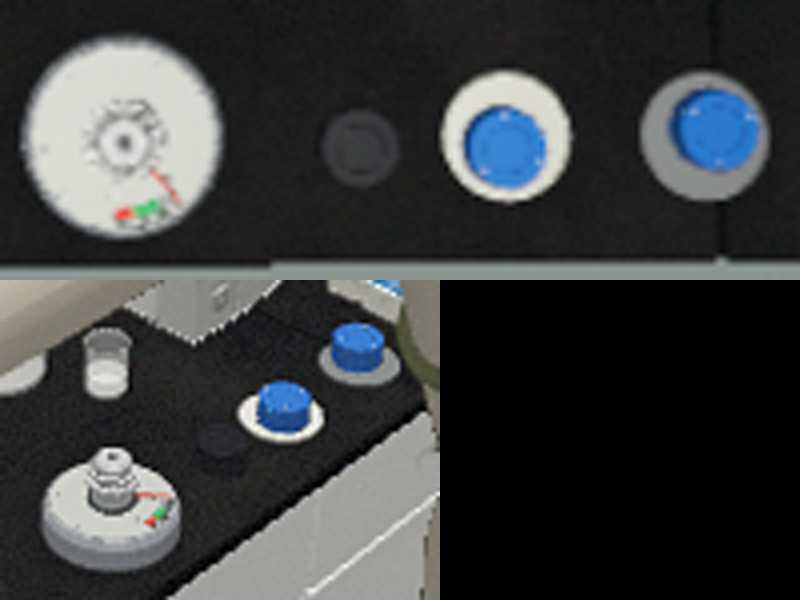

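The crop shows the candidates: the blue cap on the white mat (331,264), the blue cap on the grey mat (372,260), the black look-alike (302,265), the orange one (300,138) and the blue bottle cap (252,165). I choose (331,264), which stands on the white mat. The gauge is at (255,263), with its pointer at rest and the scale at lower right.

```bash
cat > m2.py <<'E'
from h import *
fr=[snap("top").astype(float) for _ in range(4)]; g=np.mean(fr,0).astype(np.uint8); cv2.imwrite("pics/top1.png",g)
hsv=cv2.cvtColor(g,cv2.COLOR_BGR2HSV)
# gauge dial circle
m=cv2.inRange(hsv,(0,0,130),(180,80,255)); m[:, :225]=0;m[:,285:]=0;m[:235]=0;m[286:]=0
c=max(cv2.findContours(m,0,1)[0],key=cv2.contourArea); h=cv2.convexHull(c)
print("gauge ellipse",cv2.fitEllipse(h)); print("gauge",cast("top",cv2.fitEllipse(h)[0],.036))
K=proj
# cap
m=cv2.inRange(hsv,(95,90,60),(130,255,255)); m[:, :318]=0;m[:,345:]=0;m[:250]=0;m[280:]=0
c=max(cv2.findContours(m,0,1)[0],key=cv2.contourArea); e=cv2.fitEllipse(cv2.convexHull(c)); print("cap",e,cast("top",e[0],.028))
for P in((0.4267,-.2655,.03),):
  print(proj("side",P))
C=cv2.resize(g[250:280,317:347],(390,390),interpolation=cv2.INTER_CUBIC)
G=cv2.resize(g[238:288,230:280],(400,400),interpolation=cv2.INTER_CUBIC)
o=np.zeros((400,800,3),np.uint8);o[:390,:390]=C;o[:,400:]=G;cv2.imwrite("pics/crop1.png",o)
s=hsv[250:280,317:347,1].astype(int); mm=m[250:280,317:347]
# low saturation peaks within cap
P=cast("top",e[0],.03)
for i in range(0,120,6):
  v=[]
  for k in(0,120,240):
    a=np.radians(i+k); u=proj("top",P+[.019*np.cos(a),.019*np.sin(a),0])
    v.append(cv2.remap(hsv[:,:,1],np.float32([[u[0]]]),np.float32([[u[1]]]),1)[0,0])
  print(i,v,end=" ")
E
python3 m2.py
```

```text
gauge ellipse ((254.081787109375, 262.0286865234375), (38.19178771972656, 38.73331832885742), 7.6609296798706055)
gauge [ 0.43322818 -0.02963335  0.036     ]
cap ((330.59228515625, 263.95721435546875), (15.289472579956055, 16.521059036254883), 134.65834045410156) [ 0.42519073 -0.26667334  0.028     ]
[339.85223853 197.52499208]
0 [np.uint8(118), np.uint8(180), np.uint8(191)] 6 [np.uint8(128), np.uint8(158), np.uint8(176)] 12 [np.uint8(175), np.uint8(130), np.uint8(175)] 18 [np.uint8(187), np.uint8(123), np.uint8(185)] 24 [np.uint8(189), np.uint8(131), np.uint8(190)] 30 [np.uint8(191), np.uint8(174), np.uint8(189)] 36 [np.uint8(190), np.uint8(186), np.uint8(190)] 42 [np.uint8(191), np.uint8(186), np.uint8(191)] 48 [np.uint8(190), np.uint8(186), np.uint8(191)] 54 [np.uint8(190), np.uint8(187), np.uint8(190)] 60 [np.uint8(189), np.uint8(188), np.uint8(189)] 66 [np.uint8(188), np.uint8(188), np.uint8(188)] 72 [np.uint8(187), np.uint8(188), np.uint8(187)] 78 [np.uint8(186), np.uint8(189), np.uint8(187)] 84 [np.uint8(186), np.uint8(189), np.uint8(187)] 90 [np.uint8(186), np.uint8(189), np.uint8(189)] 96 [np.uint8(186), np.uint8(189), np.uint8(187)] 102 [np.uint8(186), np.uint8(190), np.uint8(187)] 108 [np.uint8(184), np.uint8(190), np.uint8(168)] 114 [np.uint8(184), np.uint8(190), np.uint8(130)]
```

View pics/crop1.png

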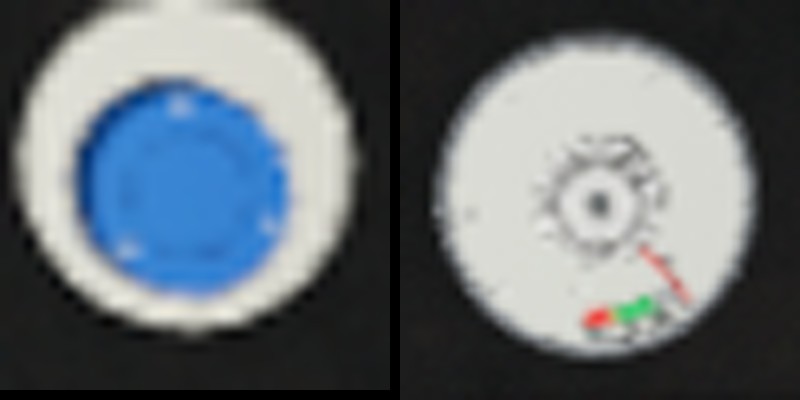

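The crop shows the cap's white marks at about (330.9,258.1), (326.9,268.9) and (337.8,267.3), so its top centre is near (331.5,264.4). The red pointer rests at lower right, and the white marks on the shoulder are faint.

```bash
python3 - <<'E'
from h import *
pts=[cast("top",np.array(p)-.46,.03) for p in((330.85,258.08),(326.85,268.85),(337.77,267.3))]
c=np.mean(pts,0); print("cap",c, [np.degrees(np.arctan2(*(p-c)[1::-1]))%120 for p in pts],[np.linalg.norm(p-c) for p in pts])
print("cap px side pred",proj("side",c))
g=cv2.imread("pics/top1.png"); gy=cv2.cvtColor(g,cv2.COLOR_BGR2GRAY).astype(np.float32)
P=np.array([.4332,-.0296,.062])
# pointer angle
for q in((640,245),(690,300)): 
  w=cast("top",((q[0]-400)/8+229.5,q[1]/8+237.5),.037); print("ptr",w,np.degrees(np.arctan2(w[1]-P[1],w[0]-P[0])))
sd=np.mean([snap("side").astype(float) for _ in range(4)],0).astype(np.uint8); cv2.imwrite("pics/side1.png",sd)
sg=cv2.cvtColor(sd,cv2.COLOR_BGR2GRAY).astype(np.float32)
print("proj",proj("top",P),proj("side",P),proj("side",P+[0,0,.021]))
for i in range(0,120,5):
  r=[]
  for n,im in(("top",gy),("side",sg)):
   for k in(0,120,240):
    a=np.radians(i+k); v=max(cv2.remap(im,*np.float32(proj(n,P+[R*np.cos(a),R*np.sin(a),0])).reshape(2,1,1),1)[0,0] for R in(.021,.0225,.024))
    r.append(int(v))
  print(i,r)
C=cv2.resize(sd[205:245,275:325],(800,640),interpolation=cv2.INTER_CUBIC)[:600]; cv2.imwrite("pics/crop2.png",C)
E
```

```text
cap [ 0.42434425 -0.26861817  0.03      ] [np.float64(6.9049746429048895), np.float64(8.219379278904), np.float64(6.463794001386489)] [np.float64(0.02049514354406518), np.float64(0.020058057755015266), np.float64(0.019876088106831908)]
cap px side pred [340.84888567 197.43232114]
ptr [ 0.41477617 -0.04610315  0.037     ] -138.14759777358333
ptr [ 0.39395538 -0.06506037  0.037     ] -137.89989507284065
proj [254.19496473 262.61856163] [297.66356749 217.30613712] [297.8285007  212.56510522]
0 [203, 215, 198, 159, 150, 196]
5 [195, 205, 192, 151, 155, 190]
10 [195, 217, 208, 150, 171, 154]
15 [206, 216, 210, 156, 185, 134]
20 [212, 216, 198, 171, 167, 144]
25 [212, 213, 188, 200, 156, 179]
30 [207, 214, 190, 206, 157, 187]
35 [209, 218, 198, 197, 156, 198]
40 [217, 212, 212, 190, 151, 208]
45 [212, 204, 209, 194, 162, 210]
50 [208, 197, 191, 197, 185, 211]
55 [213, 200, 180, 198, 178, 196]
60 [214, 205, 185, 195, 187, 176]
65 [217, 207, 192, 199, 196, 157]
70 [217, 209, 183, 202, 187, 143]
75 [206, 211, 171, 201, 194, 130]
80 [201, 214, 153, 197, 214, 149]
85 [206, 207, 155, 199, 212, 195]
90 [211, 209, 186, 196, 211, 207]
95 [209, 198, 201, 181, 212, 210]
100 [203, 189, 209, 179, 211, 208]
105 [208, 188, 198, 147, 213, 200]
110 [218, 198, 191, 121, 213, 194]
115 [225, 205, 196, 137, 203, 173]
```

View pics/crop2.png

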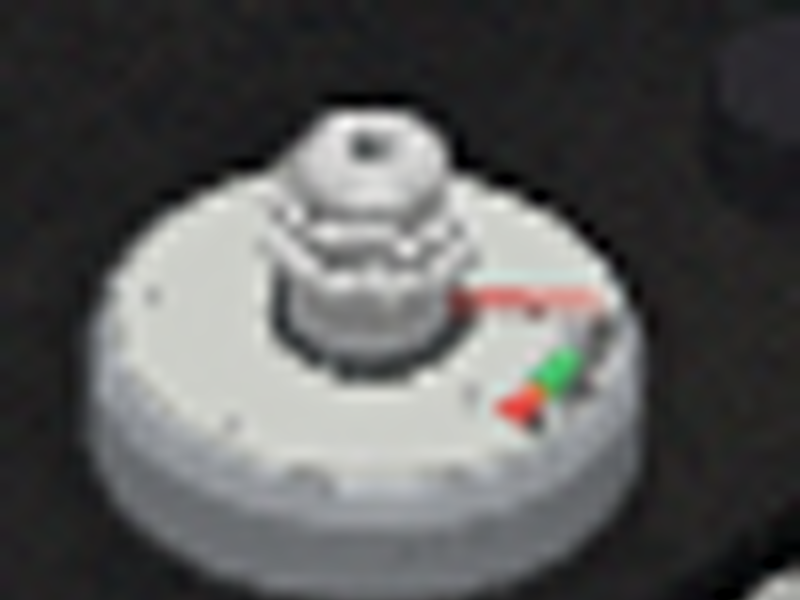

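The side crop shows the plug top hole at about (297.7,213.6), which agrees with the gauge position. The shoulder marks can't be resolved, so I take the housing x axis at about 16° from the scale's middle.

```bash
cat > to.py <<'E'
import sys,numpy as np
from scipy.spatial.transform import Rotation as Ro
from cell import robot
o=robot.get_obs(); q=o["eef_rot"]; R0=Ro.from_quat([q[1],q[2],q[3],q[0]]); p0=o["tool_pos"]
ye=np.degrees(np.arctan2(R0.as_matrix()[1,1],R0.as_matrix()[0,1]))
print("t",round(o["time_s"],2),"pos",p0.round(4),"yaw",ye.round(1),"j7",o["joint_positions"][6].round(2),"F",o["force"].round(1),"M",o["moment"].round(2),"gap",round(o["finger_gap"],4),"grip",round(o["grip_force"],1))
for a in sys.argv[1:]:
    x,y,z,w=map(float,a.split(",")); w=np.radians(w)
    Y=np.array([np.cos(w),np.sin(w),0]);Z=np.array([0,0,-1.]);T=Ro.from_matrix(np.c_[np.cross(Y,Z),Y,Z])
    print(a,(R0.inv().apply(np.array([x,y,z])-p0)/.4).round(3).tolist(),np.degrees((R0.inv()*T).as_rotvec()).__truediv__(60).round(3).tolist())
E
python3 to.py .42,.33,.25,62
python3 - <<'E'
import sys; sys.path.insert(0,'.')
from h import *
print(cast("top",(254.5,262.9),.083),cast("side",(297.6,213.6),.083))
g=cv2.imread("pics/top1.png"); hsv=cv2.cvtColor(g,cv2.COLOR_BGR2HSV)
for lo,hi in(((50,120,40),(80,255,255)),((0,150,60),(8,255,255))):
  m=cv2.inRange(hsv,lo,hi); m[:,:60]=0;m[:,210:]=0;m[:240]=0
  c=max(cv2.findContours(m,0,1)[0],key=cv2.contourArea); r=cv2.minAreaRect(c); print(r,cast("top",r[0],.008))
E
```

```text
t 0.5 pos [0.1472 0.6074 0.2483] yaw 76.4 j7 -0.05 F [ 0.6  0.6 -0.2] M [ 0.04  0.06 -0.  ] gap 0.0855 grip 0.0
.42,.33,.25,62 [-0.826, -0.513, -0.004] [-0.0, -0.0, 0.24]
[ 0.4337969  -0.03019466  0.083     ] [ 0.4297876  -0.02457269  0.083     ]
((178.69699096679688, 267.1065673828125), (41.010921478271484, 40.65626907348633), 88.15238952636719) [0.41728052 0.20568918 0.008     ]
((124.42372131347656, 268.95465087890625), (40.97974395751953, 41.61894226074219), 83.8844985961914) [0.41272807 0.37430192 0.008     ]
```

```bash
python3 -m jog '[[[-0.83,-0.51,0],[0,0,0.24]],[[-0.83,-0.51,0],[0,0,0.24]],[[-0.83,-0.51,0],[0,0,0.24]],[[-0.83,-0.51,0],[0,0,0.24]],[[-0.83,-0.51,0],[0,0,0.24]],[[-0.83,-0.51,0],[0,0,0.24]],[[-0.83,-0.51,0],[0,0,0.24]],[[-0.83,-0.51,0],[0,0,0.24]]]' 1; python3 to.py .46,-.04,.25,50
```

```text
time_s: 1.5
tool_pos: [0.4224, 0.3303, 0.2484]
eef_rot: [-0.0, 0.243, 0.97, 0.0]
force: [-0.1, 0.4, 0.6]
finger_gap: 0.0853
grip_force: 0.0
t 1.5 pos [0.4224 0.3303 0.2484] yaw 61.8 j7 0.4 F [-0.1  0.4  0.6] M [ 0.05  0.04 -0.02] gap 0.0853 grip 0.0
.46,-.04,.25,50 [-0.52, -0.772, -0.004] [0.0, -0.0, 0.197]
```

```bash
python3 -m jog '[[[-0.52,-0.77,0],[0,0,0.2]],[[-0.52,-0.77,0],[0,0,0.2]],[[-0.52,-0.77,0],[0,0,0.2]],[[-0.52,-0.77,0],[0,0,0.2]],[[-0.52,-0.77,0],[0,0,0.2]],[[-0.52,-0.77,0],[0,0,0.2]],[[-0.52,-0.77,0],[0,0,0.2]]]'; python3 to.py .424,-.267,.11,47
```

```text
time_s: 2.38
tool_pos: [0.4608, -0.0414, 0.2488]
eef_rot: [0.001, 0.344, 0.939, 0.0]
force: [-0.7, 0.3, 0.6]
finger_gap: 0.0853
grip_force: 0.0
t 2.38 pos [ 0.4608 -0.0414  0.2488] yaw 49.7 j7 0.9 F [-0.7  0.3  0.6] M [0.01 0.03 0.01] gap 0.0853 grip 0.0
.424,-.267,.11,47 [-0.294, -0.49, 0.347] [0.0, 0.001, 0.045]
```

```bash
python3 -m jog '[[[-0.294,-0.49,0],[0,0,0.045]],[[-0.294,-0.49,0],[0,0,0.045]],[[-0.294,-0.49,0.2],[0,0,0.045]],[[-0.294,-0.49,0.347],[0,0,0.045]],[[-0.294,-0.49,0.347],[0,0,0.045]],[[-0.294,-0.49,0.347],[0,0,0.045]],[[-0.294,-0.49,0.347],[0,0,0.045]]]'; python3 to.py .424,-.267,.07,47
python3 - <<'E'
import sys; sys.path.insert(0,'.')
from h import *
a=snap("side","s2"); b=snap("top","t2"); A=cv2.resize(a[140:240,290:400],None,fx=3.6,fy=3.6,interpolation=2);B=cv2.resize(b[225:305,280:380],None,fx=4,fy=4,interpolation=2)
o=np.zeros((400,800,3),np.uint8);o[:360,:396]=A;o[:320,400:]=B;cv2.imwrite("pics/c2.png",o)
E
```

```text
time_s: 3.25
tool_pos: [0.4263, -0.2625, 0.11]
eef_rot: [0.0, 0.363, 0.932, 0.0]
force: [0.8, -0.0, -0.4]
finger_gap: 0.0855
grip_force: 0.0
t 3.25 pos [ 0.4263 -0.2625  0.11  ] yaw 47.5 j7 1.56 F [ 0.8 -0.  -0.4] M [ 0.01 -0.04 -0.01] gap 0.0855 grip 0.0
.424,-.267,.07,47 [-0.003, -0.012, 0.1] [0.001, -0.0, 0.008]
```

View pics/c2.png

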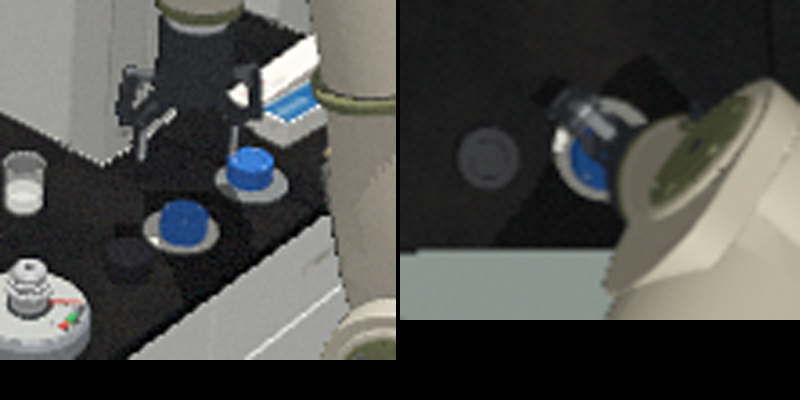

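The side crop shows the open fingers straddling the cap on the white mat, with tips at about (329,183) and (355,182) above the cap top at (341,197). The alignment is good, so I descend and grip.

```bash
python3 -m jog '[[[-0.003,-0.012,0.12],[0,0,0.008]],[[-0.003,-0.012,0.222],[0,0,0.008]],[[-0.003,-0.012,0.222],[0,0,0.008]]]'; python3 -m jog '[[[0,0,0],[0,0,0]],[[0,0,0],[0,0,0]],[[0,0,0],[0,0,0]],[[0,0,0],[0,0,0]],[[0,0,0],[0,0,0]],[[0,0,0],[0,0,0]]]' 0.4 80; python3 to.py .424,-.267,.14,47
```

```text
time_s: 3.72
tool_pos: [0.4219, -0.2669, 0.0198]
eef_rot: [-0.002, 0.367, 0.93, 0.0]
force: [-0.3, 0.6, 0.1]
finger_gap: 0.0856
grip_force: 0.0
time_s: 4.47
tool_pos: [0.424, -0.2692, 0.0233]
eef_rot: [0.002, 0.368, 0.93, 0.001]
force: [-4.1, 2.8, 16.3]
finger_gap: 0.0481
grip_force: 80.2
t 4.47 pos [ 0.424  -0.2692  0.0233] yaw 46.8 j7 1.67 F [-4.1  2.8 16.3] M [0.62 0.88 0.  ] gap 0.0481 grip 80.2
.424,-.267,.14,47 [0.003, 0.005, -0.292] [0.002, 0.003, -0.003]
```

```bash
python3 -m jog '[[[0,0,-0.004],[0,0,0]],[[0,0,-0.011],[0,0,0]],[[0,0,-0.011],[0,0,0]]]' 0.7; python3 -m jog '[[[0,0,0],[0,0,0]],[[0,0,0],[0,0,0]],[[0,0,0],[0,0,0]],[[0,0,0],[0,0,0]]]' 0.4 80; python3 to.py .424,-.267,.14,47
```

```text
time_s: 4.85
tool_pos: [0.4227, -0.2688, 0.0256]
eef_rot: [0.0, 0.368, 0.93, 0.0]
force: [-0.4, 0.5, -0.5]
finger_gap: 0.0597
grip_force: 0.0
time_s: 5.35
tool_pos: [0.4225, -0.2688, 0.0259]
eef_rot: [0.0, 0.368, 0.93, 0.0]
force: [-5.1, 3.4, 13.9]
finger_gap: 0.0482
grip_force: 80.5
t 5.35 pos [ 0.4225 -0.2688  0.0259] yaw 46.8 j7 1.67 F [-5.1  3.4 13.9] M [0.6  0.87 0.04] gap 0.0482 grip 80.5
.424,-.267,.14,47 [0.0, 0.006, -0.285] [0.001, -0.0, -0.004]
```

```bash
python3 -m jog '[[[0,0,-0.15],[0,0,0]],[[0,0,-0.28],[0,0,0]],[[0,0,-0.28],[0,0,0]]]'; python3 to.py .432,-.028,.13,76
```

```text
time_s: 5.72
tool_pos: [0.4243, -0.2702, 0.1407]
eef_rot: [0.003, 0.368, 0.93, 0.0]
force: [0.7, 0.1, -1.8]
finger_gap: 0.0482
grip_force: 83.3
t 5.72 pos [ 0.4243 -0.2702  0.1407] yaw 46.8 j7 1.53 F [ 0.7  0.1 -1.8] M [ 0.02 -0.05 -0.07] gap 0.0482 grip 83.3
.432,-.028,.13,76 [0.401, 0.454, 0.026] [0.001, 0.006, -0.487]
```

```bash
python3 -m jog '[[[0.4,0.454,0],[0,0,-0.487]],[[0.4,0.454,0],[0,0,-0.487]],[[0.4,0.454,0.02],[0,0,-0.487]],[[0.4,0.454,0.02],[0,0,-0.487]],[[0.4,0.454,0.02],[0,0,-0.487]],[[0.4,0.454,0.02],[0,0,-0.487]]]'; python3 to.py .432,-.028,.13,76
python3 - <<'E'
import sys; sys.path.insert(0,'.')
from h import *
a=snap("side","s3"); b=snap("top","t3"); A=cv2.resize(a[170:250,255:335],None,fx=5,fy=5,interpolation=2);B=cv2.resize(b[225:305,215:295],None,fx=5,fy=5,interpolation=2)
o=np.hstack([A,B]);cv2.imwrite("pics/c3.png",o)
E
```

```text
time_s: 6.48
tool_pos: [0.4295, -0.0272, 0.1285]
eef_rot: [-0.001, 0.122, 0.993, -0.0]
force: [1.1, -1.1, -0.7]
finger_gap: 0.0474
grip_force: 83.2
t 6.47 pos [ 0.4295 -0.0272  0.1285] yaw 76.0 j7 1.37 F [ 1.1 -1.1 -0.7] M [-0.01  0.06 -0.08] gap 0.0474 grip 83.2
.432,-.028,.13,76 [-0.007, -0.0, -0.004] [-0.001, -0.001, 0.001]
```

View pics/c3.png

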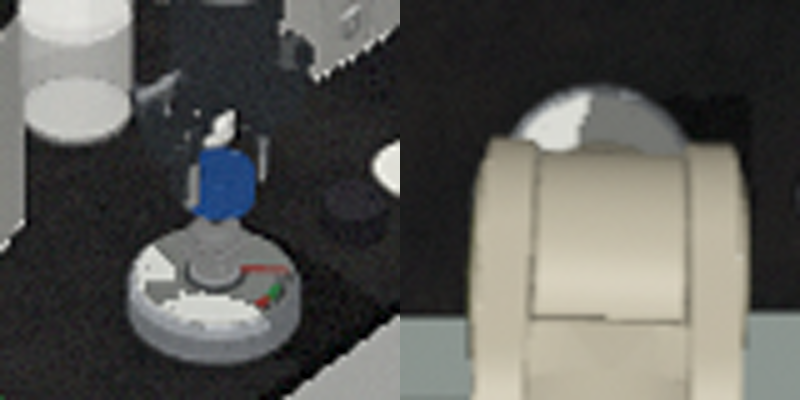

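The side crop shows the blue cap upright in the fingers, above the plug, with its centre at about (300,207). The arm blocks the top view.

```bash
python3 - <<'E'
from h import *
def pc(P,r,z0,z1):
    a=np.linspace(0,6.28,80); q=np.array([proj("side",[P[0]+r*np.cos(t),P[1]+r*np.sin(t),z]) for z in(z0,z1) for t in a]); return q.min(0).round(1),q.max(0).round(1)
im=cv2.imread("pics/s3.png");hsv=cv2.cvtColor(im,cv2.COLOR_BGR2HSV);m=cv2.inRange(hsv,(100,120,40),(125,255,255));m[:, :280]=0;m[:,320:]=0;m[:190]=0;m[225:]=0
ys,xs=np.where(m); print("cap seen",xs.min(),xs.max(),ys.min(),ys.max()); 
for r in range(200,216,2): print(r,np.where(m[r])[0][[0,-1]],end=" ")
print("pred",pc((.4307,-.0275),.025,.1056,.1326))
im=cv2.imread("pics/s2.png");hsv=cv2.cvtColor(im,cv2.COLOR_BGR2HSV);m=cv2.inRange(hsv,(100,120,40),(125,255,255));m[:, :325]=0;m[:,351:]=0;m[:190]=0;m[225:]=0
ys,xs=np.where(m);print("mat cap",xs.min(),xs.max(),ys.min(),ys.max(),"pred",pc((.4243,-.2686),.025,.003,.03))
im=cv2.imread("pics/side1.png");hsv=cv2.cvtColor(im,cv2.COLOR_BGR2HSV);m=cv2.inRange(hsv,(0,0,110),(180,80,255));m[:,270:];m[:, :270]=0;m[:,325:]=0;m[:205]=0;m[250:]=0
ys,xs=np.where(m);print("gauge",xs.min(),xs.max(),ys.min(),ys.max(),"pred housing",pc((.4332,-.0296),.062,.0,.036),"plug",pc((.4332,-.0296),.0135,.083,.083))
E
python3 to.py .432,-.029,.105,76
```

```text
cap seen 293 305 199 213
200 [295 303] 202 [295 305] 204 [295 305] 206 [295 305] 208 [295 305] 210 [295 305] 212 [293 303] t 6.58 pos [ 0.4298 -0.0282  0.1288] yaw 75.9 j7 1.37 F [ 0.4 -0.1 -0.3] M [-0.01  0.   -0.11] gap 0.0482 grip 83.2
.432,-.029,.105,76 [-0.006, -0.001, 0.059] [-0.001, -0.001, -0.002]Traceback (most recent call last):
  File "<stdin>", line 6, in <module>
IndexError: index 0 is out of bounds for axis 0 with size 0
```

```bash
python3 - <<'E'
from h import *
def pc(P,r,z0,z1):
    a=np.linspace(0,6.28,80); q=np.array([proj("side",[P[0]+r*np.cos(t),P[1]+r*np.sin(t),z]) for z in(z0,z1) for t in a]); return q.min(0).round(1),q.max(0).round(1)
def bb(f,lo,hi,x0,x1,y0,y1):
    h=cv2.cvtColor(cv2.imread(f),cv2.COLOR_BGR2HSV);m=cv2.inRange(h,lo,hi)[y0:y1,x0:x1];k,l,s,_=cv2.connectedComponentsWithStats(m);i=1+np.argmax(s[1:,4]);a=s[i];return a[0]+x0,a[0]+x0+a[2]-1,a[1]+y0,a[1]+y0+a[3]-1
print("held pred",pc((.4307,-.0275),.025,.1056,.1326))
print("mat",bb("pics/side1.png",(100,120,40),(125,255,255),325,351,185,225),pc((.4243,-.2686),.025,.003,.03))
print("gauge",bb("pics/side1.png",(0,0,85),(180,80,255),270,330,205,250),pc((.4332,-.0296),.062,0,.036),pc((.4332,-.0296),.0135,.083,.083))
print((proj("side",(.4432,-.0296,.083))-proj("side",(.4332,-.0296,.083)))/10,(proj("side",(.4332,-.0196,.083))-proj("side",(.4332,-.0296,.083)))/10)
E
```

```text
held pred (array([290.9, 197.4]), array([305.7, 212.3]))
mat (np.int32(334), np.int32(347), np.int32(195), np.int32(207)) (array([333.8, 193.7]), array([347.5, 207. ]))
gauge (np.int32(281), np.int32(314), np.int32(212), np.int32(242)) (array([280. , 212.6]), array([315. , 242.2])) (array([294. , 210.3]), array([301.7, 214.9]))
[-0.21286414 -0.11941139] [-0.19091548  0.12435671]
```

```bash
python3 -m jog '[[[-0.006,-0.002,0.03],[0,0,0]],[[-0.006,-0.002,0.058],[0,0,0]],[[-0.006,-0.002,0.058],[0,0,0]]]'; python3 -m jog '[[[0,0,0.006],[0,0,0]],[[0,0,0.012],[0,0,0]],[[0,0,0.018],[0,0,0]],[[0,0,0.018],[0,0,0]]]'; python3 to.py .432,-.029,.095,76
```

```text
time_s: 6.95
tool_pos: [0.4311, -0.0287, 0.1045]
eef_rot: [-0.001, 0.122, 0.993, -0.001]
force: [0.3, -0.2, 0.1]
finger_gap: 0.0482
grip_force: 83.2
time_s: 7.45
tool_pos: [0.4322, -0.0285, 0.0986]
eef_rot: [0.0, 0.122, 0.993, -0.0]
force: [-0.5, -1.6, -0.8]
finger_gap: 0.0478
grip_force: 83.2
t 7.45 pos [ 0.4322 -0.0285  0.0986] yaw 76.0 j7 1.41 F [-0.5 -1.6 -0.8] M [-0.36 -0.04 -0.  ] gap 0.0478 grip 83.2
.432,-.029,.095,76 [0.0, -0.001, 0.009] [-0.0, 0.0, 0.0]
```

```bash
for i in 1 2; do python3 -m jog '[[[0,0,0.004],[0,0,0]],[[0,0,0.008],[0,0,0]],[[0,0,0.008],[0,0,0]]]' >/dev/null; python3 to.py; done
```

```text
t 7.83 pos [ 0.4322 -0.0285  0.0954] yaw 76.0 j7 1.41 F [ 0.8 -2.9 -1.9] M [-0.7  -0.2   0.03] gap 0.048 grip 83.2
t 8.2 pos [ 0.432  -0.0284  0.0921] yaw 76.0 j7 1.42 F [ 1.8 -4.3 -1.5] M [-0.99 -0.11 -0.  ] gap 0.048 grip 83.1
```

```bash
for i in 1 2; do python3 -m jog '[[[0,-0.003,0.002],[0,0,0]],[[0,-0.003,0.005],[0,0,0]],[[0,-0.003,0.005],[0,0,0]]]' >/dev/null; python3 to.py; done
```

```text
t 8.57 pos [ 0.4318 -0.0289  0.0902] yaw 76.0 j7 1.42 F [-0.6 -0.1 -0.3] M [-0.    0.04  0.03] gap 0.0478 grip 83.3
t 8.95 pos [ 0.4318 -0.0304  0.089 ] yaw 76.0 j7 1.43 F [-4.6 -0.3 11.9] M [ 0.08  0.96 -0.  ] gap 0.0478 grip 84.7
```

```bash
python3 -m jog '[[[0.002,0.001,0],[0,0,0.17]],[[0.002,0.001,0.002],[0,0,0.33]],[[0.002,0.001,0.004],[0,0,0.5]],[[0.002,0.001,0.004],[0,0,0.5]]]' - 90 >/dev/null; python3 to.py; 
```

```text
t 9.45 pos [ 0.4327 -0.0298  0.0881] yaw 45.9 j7 0.92 F [ 0.1  0.5 12.3] M [-0.05  0.16 -0.03] gap 0.0476 grip 93.2
```

```bash
python3 -m jog '[[[0,0,0.001],[0,0,0.17]],[[0,0,0.002],[0,0,0.33]],[[0,0,0.002],[0,0,0.33]]]' >/dev/null; python3 to.py;  python3 -m jog '[[[0,0,0.001],[0,0,0.17]],[[0,0,0.002],[0,0,0.17]]]' >/dev/null; python3 to.py
```

```text
t 9.82 pos [ 0.4334 -0.0297  0.088 ] yaw 26.1 j7 0.58 F [-1.4 -0.1 21.9] M [0.08 0.6  0.12] gap 0.0478 grip 94.2
t 10.07 pos [ 0.4337 -0.0296  0.0879] yaw 15.9 j7 0.41 F [-8.4  1.1 37.3] M [0.07 1.89 0.26] gap 0.0476 grip 95.8
```

```bash
python3 -m jog '[[[0.002,0,-0.003],[0,0,0]],[[0.002,0,-0.003],[0,0,0]]]' >/dev/null; python3 to.py; python3 - <<'E'
import sys; sys.path.insert(0,'.')
from h import *
a=snap("side","s4"); cv2.imwrite("pics/c4.png",cv2.resize(a[190:250,265:335],None,fx=8,fy=8,interpolation=2))
E
```

```text
t 10.32 pos [ 0.4333 -0.0294  0.0881] yaw 16.0 j7 0.41 F [ 2.3 -0.6 13.3] M [-0.38 -0.08  0.19] gap 0.0475 grip 93.2
```

View pics/c4.png

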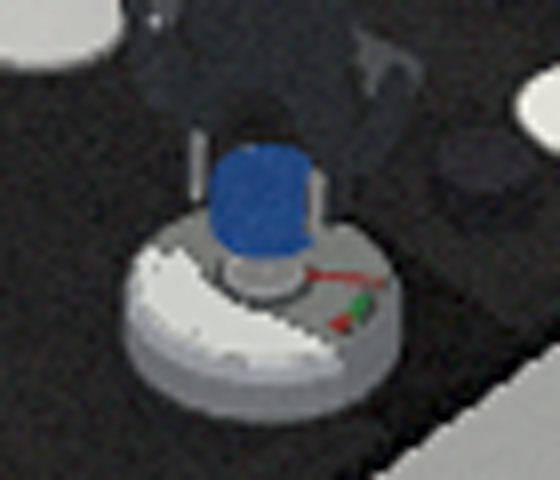

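The side crop shows the cap on the plug with a gap to the shoulder below it. The pointer has moved slightly off rest, running from about (304,224) to (313,225).

```bash
cat > dial.py <<'E'
from h import *
# pointer angle from red pixels outside the scale, cast at z=.037
def dial():
    im=snap("side"); h=cv2.cvtColor(im,cv2.COLOR_BGR2HSV)
    m=cv2.inRange(h,(0,90,50),(8,255,255))|cv2.inRange(h,(172,90,50),(180,255,255))
    A=np.array([cast("side",(u,v),.037)[:2]-[.4332,-.0296] for v,u in zip(*np.where(m[205:245,280:325]))for v,u in[(v+205,u+280)]])
    r=np.hypot(*A.T); A=A[(r<.043)&(r>.02)]
    a=np.arctan2(*A.sum(0)[::-1]); return len(A),np.degrees(a).round(1)
if __name__=="__main__":
    print("dial",dial())
E
python3 - <<'E'
import sys; sys.path.insert(0,'.')
import dial,h
for f in("side1","s4"):
    dial.snap=lambda n,f=f:h.cv2.imread(f"pics/{f}.png"); print(f,dial.dial())
E
python3 -m jog '[[[0,0,0],[0,0,0.07]],[[0,0,0],[0,0,0.13]],[[0,0,0],[0,0,0.13]]]' >/dev/null; python3 to.py; python3 dial.py
```

```text
side1 (4, np.float64(-137.5))
s4 (7, np.float64(-148.1))
t 10.75 pos [ 0.4333 -0.0293  0.0881] yaw 8.2 j7 0.27 F [ 0.5 -0.8 14.4] M [-0.3  -0.02  0.33] gap 0.048 grip 93.4
dial (7, np.float64(-154.0))
```

```bash
python3 -m jog '[[[0,0,0],[0,0,0.07]],[[0,0,0],[0,0,0.13]],[[0,0,0],[0,0,0.13]]]' >/dev/null; python3 to.py; python3 dial.py
```

```text
t 11.18 pos [ 0.4332 -0.0291  0.0881] yaw 0.4 j7 0.14 F [ 0.8 -0.2 14.2] M [-0.16 -0.02  0.48] gap 0.0473 grip 93.4
dial (7, np.float64(-160.5))
```

```bash
python3 -m jog '[[[0,0,0],[0,0,0]],[[0,0,0],[0,0,0]],[[0,0,0],[0,0,0]],[[0,0,0],[0,0,0]],[[0,0,0],[0,0,0]],[[0,0,0],[0,0,0]],[[0,0,0],[0,0,0]],[[0,0,0],[0,0,0]]]' >/dev/null; python3 to.py; python3 dial.py;python3 -m jog '[[[0,0,0],[0,0,0]],[[0,0,0],[0,0,0]],[[0,0,0],[0,0,0]],[[0,0,0],[0,0,0]]]' >/dev/null; python3 to.py
python3 -m jog '[[[0,0,0],[0,0,-0.17]],[[0,0,-0.001],[0,0,-0.33]],[[0,0,-0.002],[0,0,-0.5]],[[0,0,-0.002],[0,0,-0.5]]]' >/dev/null; python3 to.py; python3 dial.py
```

```text
t 12.22 pos [ 0.4332 -0.0291  0.0881] yaw 0.5 j7 0.14 F [ 1.  -0.3 14.4] M [-0.14 -0.01  0.44] gap 0.0477 grip 93.4
dial (7, np.float64(-160.5))
t 12.78 pos [ 0.4332 -0.0291  0.0881] yaw 0.5 j7 0.14 F [ 0.2 -0.3 13.5] M [-0.17 -0.07  0.42] gap 0.0477 grip 93.4
t 13.28 pos [ 0.4322 -0.0292  0.0882] yaw 30.6 j7 0.65 F [ 0.7 -0.8  8.5] M [-0.08 -0.05  0.02] gap 0.0475 grip 92.8
dial (7, np.float64(-138.9))
```

Pointer back at rest; the cap came tight about 3 mm proud, so it is bad and goes to the red tray. Continue unscrewing.

```bash
python3 -m jog '[[[0,0,-0.001],[0,0,-0.17]],[[0,0,-0.003],[0,0,-0.33]],[[0,0,-0.004],[0,0,-0.5]],[[0,0,-0.004],[0,0,-0.5]]]' >/dev/null; python3 to.py; python3 -m jog '[[[0,0,-0.001],[0,0,-0.17]],[[0,0,-0.003],[0,0,-0.33]],[[0,0,-0.004],[0,0,-0.5]],[[0,0,-0.004],[0,0,-0.5]]]' >/dev/null; python3 to.py
```

```text
t 13.82 pos [ 0.4311 -0.0291  0.0889] yaw 60.4 j7 1.16 F [ 1.4 -0.7 -1.1] M [ 0.06 -0.36 -0.02] gap 0.0483 grip 92.4
t 14.32 pos [ 0.4311 -0.0293  0.0905] yaw 90.1 j7 1.66 F [ 2.1 -0.1 -0.8] M [-0.17 -0.57  0.09] gap 0.0478 grip 92.5
```

```bash
python3 -m jog '[[[0,0,-0.005],[0,0,0]],[[0,0,-0.01],[0,0,0]],[[0,0,-0.01],[0,0,0]]]' >/dev/null; python3 to.py; python3 dial.py
```

```text
t 14.7 pos [ 0.4308 -0.0292  0.0945] yaw 90.3 j7 1.66 F [ 2.  -2.4  1.1] M [-0.43 -0.42 -0.06] gap 0.0479 grip 92.8
dial (6, np.float64(-137.3))
```

```bash
python3 -m jog '[[[0,0,-0.1],[0,0,0]],[[0,0,-0.15],[0,0,0]],[[0,0,-0.15],[0,0,0]]]' >/dev/null; python3 to.py .42,.35,.15,88; python3 dial.py
```

```text
t 15.12 pos [ 0.4311 -0.0287  0.1552] yaw 90.4 j7 1.6 F [ 0.5 -0.5 -1.3] M [-0.07  0.02 -0.01] gap 0.0473 grip 108.8
.42,.35,.15,88 [0.021, 0.947, 0.014] [0.001, 0.001, 0.04]
dial (8, np.float64(-140.2))
```

```bash
python3 -m jog '[[[0.02,0.15,0],[0,0,0.04]],[[0.02,0.3,0],[0,0,0.04]],[[0.02,0.45,0],[0,0,0.04]],[[0.02,0.6,0],[0,0,0.04]],[[0.02,0.75,0],[0,0,0.04]],[[0.02,0.88,0],[0,0,0.04]],[[0.02,0.96,0],[0,0,0.04]],[[0.02,0.96,0],[0,0,0.04]]]' >/dev/null; python3 to.py .413,.372,.032,88
```

```text
t 16.18 pos [0.4177 0.3571 0.1519] yaw 88.3 j7 0.86 F [ 0.7 -0.1 -0.5] M [ 0.   -0.01 -0.03] gap 0.0472 grip 108.8
.413,.372,.032,88 [0.012, 0.037, 0.3] [-0.002, -0.003, 0.005]
```

```bash
python3 -m jog '[[[0.012,0.037,0.1],[0,0,0]],[[0.012,0.037,0.2],[0,0,0]],[[0.012,0.037,0.27],[0,0,0]],[[0.012,0.037,0.3],[0,0,0]],[[0.012,0.037,0.3],[0,0,0]]]' >/dev/null; python3 to.py;  python3 -m jog '[[[0,0,0.006],[0,0,0]],[[0,0,0.012],[0,0,0]],[[0,0,0.012],[0,0,0]]]' >/dev/null; python3 to.py
```

```text
t 16.8 pos [0.4153 0.3685 0.0335] yaw 88.0 j7 0.87 F [-1.2  1.3  0.2] M [-0.01 -0.    0.02] gap 0.047 grip 108.8
t 17.18 pos [0.4157 0.3699 0.0299] yaw 88.0 j7 0.87 F [ 0.5  0.  -0.9] M [ 0.03 -0.02 -0.04] gap 0.0476 grip 108.8
```

```bash
for i in 1 2; do python3 -m jog '[[[0,0,0.003],[0,0,0]],[[0,0,0.006],[0,0,0]],[[0,0,0.006],[0,0,0]]]' >/dev/null; python3 to.py; done
```

```text
t 17.55 pos [0.4155 0.3697 0.027 ] yaw 88.0 j7 0.87 F [-0.3  0.2 -1.1] M [-0.01 -0.   -0.04] gap 0.0473 grip 108.8
t 17.93 pos [0.4157 0.3698 0.0261] yaw 88.0 j7 0.88 F [-4.9 -4.4 15.9] M [-1.06  1.13  0.01] gap 0.0473 grip 110.6
```

```bash
python3 -m jog '[[[0,0,0],[0,0,0]],[[0,0,0],[0,0,0]],[[0,0,0],[0,0,0]],[[0,0,-0.03],[0,0,0]],[[0,0,-0.1],[0,0,0]],[[0,0,-0.2],[0,0,0]],[[0,0,-0.3],[0,0,0]],[[0,0,-0.3],[0,0,0]]]' 0.75 20; python3 to.py .5,.05,.2,80
```

```text
time_s: 18.92
tool_pos: [0.4175, 0.3712, 0.1492]
eef_rot: [0.002, 0.017, 1.0, 0.003]
force: [-0.1, 0.5, -0.0]
finger_gap: 0.064
grip_force: 0.0
t 18.93 pos [0.4175 0.3712 0.1492] yaw 88.0 j7 0.83 F [-0.1  0.5 -0. ] M [ 0.05 -0.02  0.02] gap 0.064 grip 0.0
.5,.05,.2,80 [-0.235, -0.795, -0.131] [0.006, 0.004, 0.133]
```

```bash
python3 -m jog '[[[0,0,-0.15],[0,0,0]],[[0,-0.2,-0.2],[0,0,0]],[[0,-0.4,-0.2],[0,0,0]],[[0,-0.5,-0.2],[0,0,0]],[[0,-0.5,-0.2],[0,0,0]],[[0,-0.5,-0.2],[0,0,0]]]' >/dev/null; python3 to.py; python3 - <<'E'
import sys; sys.path.insert(0,'.')
from h import *
a=snap("side","s5"); b=snap("top","t5"); A=cv2.resize(a[200:340,170:370],None,fx=2,fy=2,interpolation=2);B=cv2.resize(b[220:300,85:285],None,fx=2,fy=2,interpolation=2)
o=np.zeros((450,400,3),np.uint8);o[:280]=A;o[285:445]=B;cv2.imwrite("pics/c5.png",o)
E
```

```text
t 19.68 pos [0.4087 0.1695 0.2249] yaw 87.9 j7 1.07 F [-0.2  0.2  0.9] M [0.07 0.01 0.04] gap 0.0638 grip 0.0
```

View pics/c5.png

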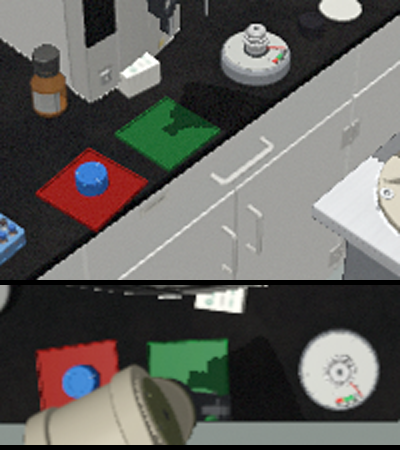

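The picture shows the cap upright in the red tray at about (216,288) in the side view, with the gauge empty and its pointer at rest. The arm is clear, so I hand in the job.

```bash
python3 -c "
from cell import robot
print(robot.job_done())"
```

```text
the job is handed in; nothing more can be done
None
```

The white-mat cap came tight about 3 mm above the shoulder with the pointer held near 0.40 rad in the green band, so I judged it bad, unscrewed it, set it upright in the red tray and handed the job in at about 20 s.

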